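Pour bearing balls into the dish and turn it to the turntable race

TASK

The three steel bearing balls are needed at the turntable's bearing race. Pour them from the grey pouring cup into the dished plate while it rests on its wooden stand, and stand the cup back upright on the bench, clear of the stand. Then take the plate by its bail handle, lift it about 5 cm straight up off the stand and turn it a quarter turn, still right over the stand, so that its lip points at the steel race (not at the roll of tape); keep it level and the balls together in its middle all the way, leave the roll of tape alone, and finish still holding the plate there, quite still.

Things in the scene. Friction and masses are not known exactly. Their poses are not given: they have to be found in the camera images.
- dish: Round dished aluminium plate, 114 mm across, rim 30 mm high, 0.22 kg, its hollow sloping down to the middle, with a 48 mm foot, a pouring lip and a bail handle. Origin: centre of the foot's underside; z up, +x to the lip. Rests on the stand at the start, lip towards the robot's left (+y) within some 15 degrees.
- dish_lip (a point): Tip of the plate's pouring lip, a small channel 28 mm wide: 77 mm from the plate's axis along its +x, 32 mm above its underside.
- dish_grip (a point): Centre of the wooden grip of the bail, on the plate's axis 98 mm above its underside; axes as dish. The grip is 48 mm long in y, 14 mm thick in x, 18 mm high: close the fingers along x. The bail, 6 mm round bar, is fixed and arches over the plate in the plane x = 0 from rim to rim (y = -57 to +57 mm); below it the plate is open on the +x and -x sides.
- dish_middle (a point): Point on the plate's axis 18 mm above its underside: about where a ball's centre is when it lies in the middle.
- stand: Turned wooden stand, fixed, round, 72 mm across at the foot and 64 mm at its flat top, 20 mm high. Origin: centre of its underside on the bench board (which is 6 mm above z = 0 here and under all the task's things). Overhead beyond it runs an elevated track, underside 0.47 m above the bench, front edge from about (x 0.65, y -0.20) to (0.49, -0.84): keep the wrist on the robot's side of it.
- race: Bearing race of the turntable, fixed: round steel ring 56 mm across, 12 mm high, with a thin upright spindle in its middle (8 mm thick, to 24 mm height). Origin: centre of its underside. It lies 95 mm from the stand's centre, on the robot's side of it or on the far side, a quarter turn from where the lip points at the start.
- tape_roll: Loose roll of tape, 65 mm across, 19 mm high, lying on the bench on the other side of the stand from the race. A bystander. Origin: centre of its underside.
- cup: Grey pouring cup, loose, 0.16 kg: a small box 50 mm wide in y, open above and at its mouth (+x), x = -33 to +45 mm, walls 3 mm thick, 28 mm high. Origin on its underside, z up. A wooden handle stands behind it at x = -45 mm. At the start the mouth points away from the robot (+x) within some 20 degrees. A drawer cabinet 130 mm high (to x = 0.50, y = -0.20 to -0.04) stands in front of it.
- cup_grip (a point): Point to grip on the cup's handle: x = -45 mm, 68 mm above the underside; axes as cup. The handle is 24 mm in x, 12 mm in y, and reaches from the bench to 86 mm height: close the fingers along y.
- cup_mouth (a point): Middle of the edge of the cup's mouth, x = +45 mm, 18 mm above the underside; axes as cup. The cup's floor is flat to x = +10 mm, then slopes up at 24 degrees to this edge: the balls begin to roll out when the cup is tipped mouth down by about 30 degrees, and 45 degrees empties it.
- ball_1: Steel bearing ball, 16 mm across, 17 g; origin at its centre. At the start all three balls lie in the cup.
- ball_2: Steel bearing ball like ball_1.
- ball_3: Steel bearing ball like ball_1.

How it is judged:
By the outcome, as a careful person would: the job done as asked, in the order asked, and still so for the second after the job is handed in, while the arm keeps its last pose, push and grip.
It also fails if it takes over 72 s, if anything falls off the work surface, if the arm or the gripper's body presses on something with over 40 N, if the wrist force passes 120 N, or if a joint passes its speed limit or range.

ROBOT

A 6-joint arm with a two-finger parallel gripper is mounted at the origin on a cart in front of the work surface, level with it; the furniture and walls round the work are solid. World frame = base frame: x ahead of the robot, y to its left, z up, the work surface at z = 0. Lengths are in m, angles in rad, forces in N, time in s.
With the tool pointing down it reaches from about 0.275 to 0.85 m from the base axis. Payload 19 kg.
Tool frame: the origin (TCP) lies midway between the tips of the shut fingers; the grasp point (between the pads) lies 19 mm behind it; z points along the fingers, y is the line along which they close (so a half turn about z gives the same grasp; the last joint's range is limited). The gripper opens to 85 mm and grips with 20 to 120 N. Pads are 22 mm wide; open, the fingers measure 114 mm over their backs; the gripper's body (76 mm by 85 mm) begins 54 mm behind the grasp point. The pads swing forward as they close: fully open they stand 13 mm farther back than shut.
Start: joints at [-1.305, 0.15, 1.437, -0, 1.554, -0.134], TCP at [0.224, -0.53, 0.231] pointing down, gripper open.
Joint ranges: [-2.8, 2.8], [-0.68, 2.1], [0.12, 2.68], [-1.39, 4.53], [0.16, 2.79], [-2.81, 2.81]. Speed limits (rad/s): [1.89, 1.89, 2.22, 3.01, 3.01, 3.01].

INTERFACE

Orientations are given as a unit quaternion [x, y, z, w].
In Python, from plant import bot gives the robot as it stands.
- The arm moves only by the tool send_rows, never from a script. Its argument "moves" is a list of rows, each a list of 3 entries, a list of its own where there are three numbers: the shift along the world's x, y, z in cm, then the turn, a rotation vector about the world's x, y, z in degrees, then the finger opening in cm, from 0 to 8.54. A call has 1 to 20 rows; each row is the pose to reach, as a shift and turn from the pose commanded when the call began; what a row does not reach only later rows make up. A row lasts 1/12 s, in which the tool goes at most 41.7 mm and 7.16 degrees, less where a joint would pass 70% of its speed; a pose out of reach is approached as far as the arm can. A call with a gripper value outside its range is refused whole. The fingers move at their own pace and stop on an object; "squeeze" is the grip in N (left out, the last holds). Time passes only in rows, so rows that repeat a pose let the fingers close. It gives the time, the measured TCP pose, the force, the opening and the grip force at its end, in the units of the state.
- bot.read_state(): the state, without advancing time (a new reading comes with each control period).
- bot.grab_frame(name): name is "side" or "top" or "wrist"; returns a dict with "frame" (480x640x3 uint8, red, green, blue), "vertical_fov" (degrees; the focal length in pixels is half the picture's height over the tangent of half this angle, whatever the lens; pixels are square), "cx", "cy" (the principal point, pixels), "distortion" ([k1, k2, p1, p2, k3] as OpenCV has them; the pictures are not rectified), "R" (3x3) and "t" (3): a world point X has camera coordinates R X + t. Camera axes: x right, y down, z forward; pixel columns grow to the right and rows downward; lengths in m; the calibration is good to about 2 mm. A picture is of the moment at which its call begins. There is no depth.
- bot.sign_off(): hands the job in; it is judged then, once.
The state is a dict: "clock": time; "joint_pos": joint angles; "joint_velocities": joint speeds; "joint_efforts": joint torques, N m; "eef_pos": TCP position; "tool_rot": TCP orientation; "wrist_force": force on the tool from outside, world axes, zero at the start; "torque": the same for the moment, N m; "opening": opening from 0.0 (shut) to 1.0 (fully open); "grasp_force": force on a finger pad.
Only numpy, scipy, OpenCV 4.12 (cv2) and the standard library are available. Lean on these libraries where they do the work, as an engineer would, in place of code of your own. Each camera call takes 0.05 s, during which the arm holds its last target. There are 200 camera calls.

## Working session

There is one attempt and no reset: what is moved stays moved. The work goes in short steps, Python scripts to look and compute and a tool call to move; the robot and the scene stay as the last step left them, time stands still between calls to the robot, and variables do not carry over. Pictures are saved under pics/ and viewed, at most 10 in all, crops included, and the job is handed in when it is done.

Besides the shell and the picture viewer there is one more tool, called after "Request:" by a JSON object that holds its "method" and its "body". send_rows: Moves the arm, as the interface text tells. Its arguments: {"type":"object","properties":{"moves":{"type":"array","items":{"type":"array"}},"squeeze":{"type":"number"}},"required":["moves"]}

```bash
ls; mkdir -p pics
cat > h.py <<'E'
import numpy as np, cv2
from plant import bot
def cam(n,save=None):
    g=bot.grab_frame(n)
    f=240/np.tan(np.radians(g["vertical_fov"])/2)
    g["K"]=np.array([[f,0,g["cx"]],[0,f,g["cy"]],[0,0,1]]);g["D"]=np.array(g["distortion"],float)
    g["R"]=np.array(g["R"]);g["t"]=np.array(g["t"])
    if save: cv2.imwrite("pics/"+save,g["frame"][:,:,::-1])
    return g
def ray(g,uv):
    p=cv2.undistortPoints(np.array([[uv]],float),g["K"],g["D"])[0,0]
    return -g["R"].T@g["t"], g["R"].T@np.array([p[0],p[1],1])
def plane(g,uv,z):
    o,d=ray(g,uv); return o+d*(z-o[2])/d[2]
def tri(*gu):
    A=np.zeros((3,3));b=np.zeros(3)
    for g,uv in gu:
        o,d=ray(g,uv);d=d/np.linalg.norm(d);P=np.eye(3)-np.outer(d,d);A+=P;b+=P@o
    X=np.linalg.solve(A,b)
    return X
def proj(g,X):
    return cv2.projectPoints(np.array([X],float),cv2.Rodrigues(g["R"])[0],g["t"],g["K"],g["D"])[0][0,0]
E
python3 - <<'E'
from h import *
s=bot.read_state();print({k:np.round(v,3) for k,v in s.items()})
G=[cam("side"),cam("top"),cam("wrist")]
for n,g in zip("side top wrist".split(),G):
    print(n,np.round(-g["R"].T@g["t"],3),np.round(g["R"][2],2),g["vertical_fov"])
    cv2.imwrite(f"pics/{n}0.png",g["frame"][:,:,::-1])
E
```

```text
pics
{'clock': np.float64(0.0), 'joint_pos': array([-1.305,  0.151,  1.438,  0.   ,  1.554, -0.134]), 'joint_velocities': array([ 0.   ,  0.001,  0.001, -0.001, -0.002, -0.001]), 'joint_efforts': array([-2.0000e-03, -7.1306e+01, -5.7087e+01, -0.0000e+00,  9.0000e-03,
        0.0000e+00]), 'eef_pos': array([ 0.224, -0.529,  0.231]), 'tool_rot': array([ 0.98 ,  0.199, -0.   , -0.001]), 'wrist_force': array([-0.107, -0.11 , -0.005]), 'torque': array([-0.013,  0.006,  0.088]), 'grasp_force': np.float64(0.0), 'opening': np.float64(0.999)}
side [ 0.467 -0.963  0.544] [ 0.05  0.86 -0.51] 42.088451758153475
top [ 0.377 -0.226  1.057] [ 0.14  0.   -0.99] 45.704466818727674
wrist [ 0.295 -0.5    0.374] [-0.27 -0.11 -0.95] 67.63540026855834
```

View pics/top0.png

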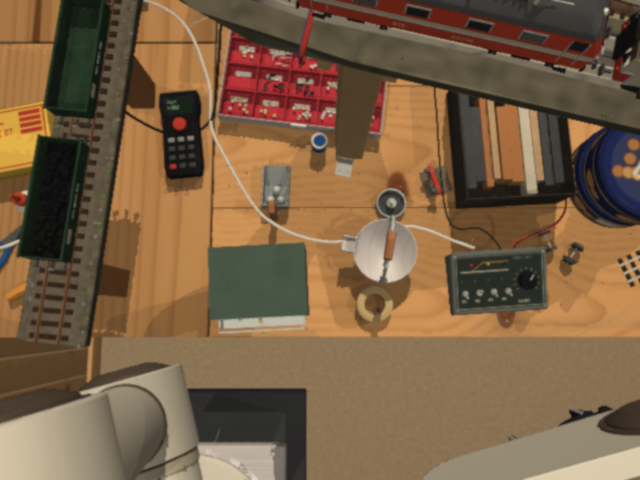

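View pics/side0.png

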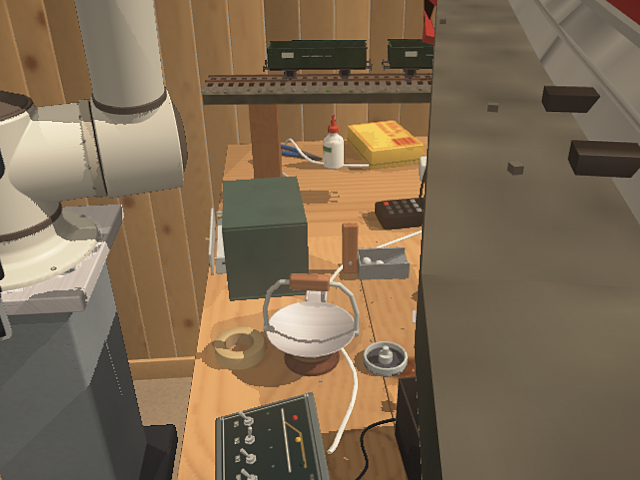

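The top view shows the plate at about (386,250) with its lip at (348,242), the race on the far side at (391,203), the tape on the near side at (375,304), and the cup at (277,185) with its handle at (270,205). In the side view the dish grip is at (310,282) and the cup handle at (349,248).

Run:
```python
import cv2,numpy as np
t=cv2.imread("pics/top0.png");s=cv2.imread("pics/side0.png")
a=cv2.resize(t[155:285,245:445],None,fx=4,fy=4,interpolation=cv2.INTER_CUBIC)[:,:800]
cv2.imwrite("pics/c1.png",a)
b=cv2.resize(s[210:390,205:435],None,fx=3.4,fy=3.3,interpolation=cv2.INTER_CUBIC)
cv2.imwrite("pics/c2.png",b[:600,:800])
```

```text
(no output)
```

View pics/c1.png

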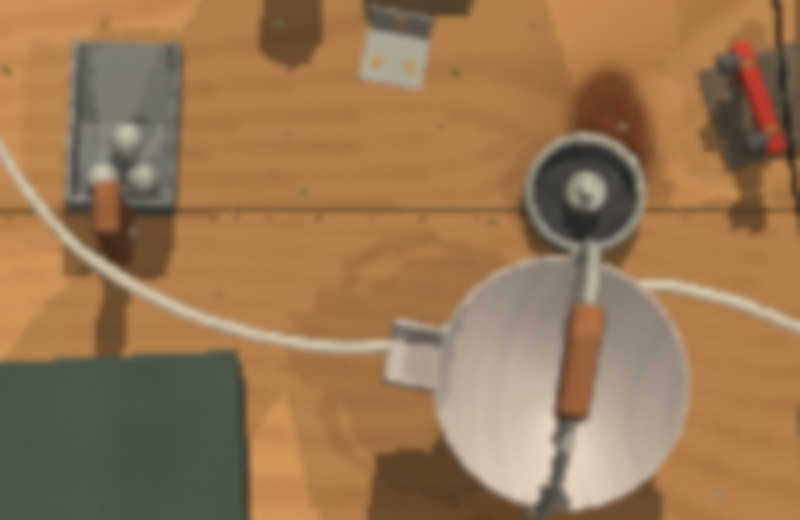

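View pics/c2.png

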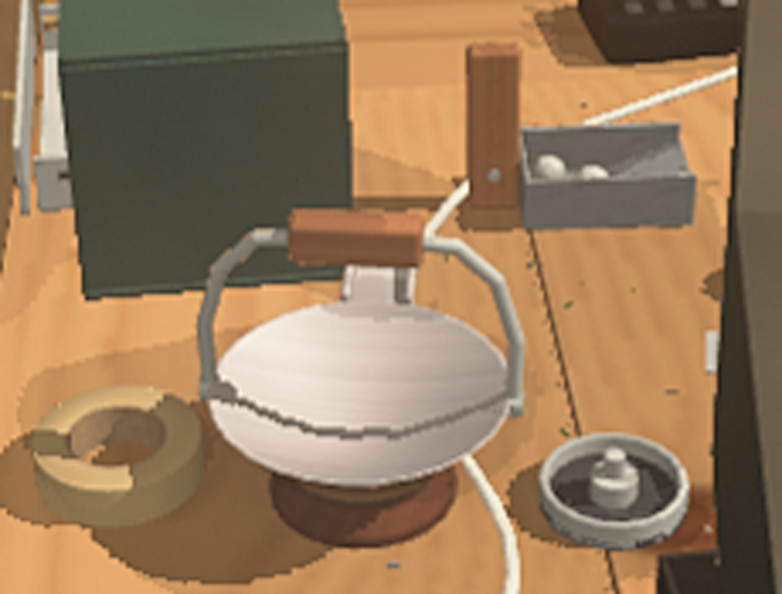

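The crops show, in c1, the cup rim corners at (75,42), (183,42), (175,212) and (67,208), the handle top near (105,190), the dish rim centred at (562,384) with the lip at (390,355), and the grip from (588,305) to (572,418). In c2 they show the handle top at (494,47) and the grip from (290,235) to (424,240).

Run:
```python
from h import *
np.set_printoptions(precision=4,suppress=True)
T=cam("top");S=cam("side")
a=lambda u,v:(245+(u+.5)/4-.5,155+(v+.5)/4-.5)
b=lambda u,v:(205+(u+.5)/3.4-.5,210+(v+.5)/3.3-.5)
def wood(g,box,mx):
    x0,y0,x1,y1=box;h=cv2.cvtColor(g["frame"],cv2.COLOR_RGB2HSV)[y0:y1,x0:x1]
    m=((h[...,0]<13)&(h[...,1]>110)&(h[...,2]>60)).astype(np.uint8)
    n,l,st,c=cv2.connectedComponentsWithStats(m)
    for i in range(1,n):
        if st[i,4]>40: print("  wood",st[i]+[x0,y0,0,0,0],c[i]+[x0,y0], cv2.minAreaRect(np.argwhere(l==i)[:,::-1].astype(np.float32)))
wood(T,(372,220,405,270),0);wood(T,(260,190,285,225),0)
wood(S,(280,265,340,300),0);wood(S,(335,215,365,275),0)
# grip: centre & ends
print("grip c",tri((T,a(581,361)),(S,b(357,238))))
print("grip far end",tri((T,a(588,305)),(S,b(424,242))),"near",tri((T,a(572,418)),(S,b(290,237))))
# handle top centre
print("handle top",tri((T,a(106,183)),(S,b(494,47))))
for z in(.034,):
    for p in[(75,42),(183,42),(175,212),(67,208)]: print("rim",plane(T,a(*p),z))
# mouth corners 2 view 
print("cup near-side top rear corner",tri((T,a(176,206)),(S,b(522,172))), "mouth R",tri((T,a(183,42)),(S,b(694,176))))
print("race top ctr",plane(T,a(584,190),.018),"spindle",tri((T,a(586,183)),(S,b(615,452))))
print("dish rim ctr",plane(T,a(562,384),.056),"lip",tri((T,a(392,353)),(S,b(380,266))))
m=(cv2.cvtColor(T["frame"],cv2.COLOR_RGB2HSV))
print("stand", [plane(S,b(*p),.006) for p in((272,490),(457,490),(362,545))])
print("tape",plane(T,(375,304),.025))
```

```text
wood [385 231  11  29 217] [389.659  244.4747] ((17.80349349975586, 24.973796844482422), (8.1941499710083, 28.28303337097168), 7.594643592834473)
  wood [268 201  10  19 135] [272.3778 209.2741] ((12.5, 20.0), (18.0, 9.0), 90.0)
  wood [290 273  40  18 613] [309.075  281.5856] ((29.327360153198242, 16.470754623413086), (39.006629943847656, 16.202085494995117), 2.4895529747009277)
  wood [342 223  16  50 596] [349.599  248.4849] ((14.5, 32.5), (49.0, 15.0), 90.0)
grip c [ 0.495  -0.3378  0.1238]
grip far end [ 0.5185 -0.3413  0.1229] near [ 0.4713 -0.3338  0.1231]
handle top [ 0.5718 -0.1378  0.0917]
rim [ 0.6544 -0.1174  0.034 ]
rim [ 0.6544 -0.1673  0.034 ]
rim [ 0.5745 -0.1642  0.034 ]
rim [ 0.5764 -0.1148  0.034 ]
cup near-side top rear corner [ 0.577  -0.165   0.0394] mouth R [ 0.6548 -0.1673  0.034 ]
race top ctr [ 0.5881 -0.3532  0.018 ] spindle [ 0.589  -0.3529  0.0289]
dish rim ctr [ 0.4929 -0.3374  0.056 ] lip [ 0.507  -0.2622  0.0584]
stand [array([ 0.4601, -0.337 ,  0.006 ]), array([ 0.5306, -0.3432,  0.006 ]), array([ 0.4925, -0.3715,  0.006 ])]
tape [ 0.3998 -0.3212  0.025 ]
```

Request:
{"method": "send_rows", "body": {"moves": [[[10, 10, 0], [0, 0, 40], 8.5], [[20, 20, 0], [0, 0, 80], 8.5], [[34, 39, -3], [0, 0, 155], 8.5], [[34, 39, -3], [0, 0, 155], 8.5], [[34, 39, -3], [0, 0, 155], 8.5], [[34, 39, -3], [0, 0, 155], 8.5], [[34, 39, -3], [0, 0, 155], 8.5], [[34, 39, -3], [0, 0, 155], 8.5], [[34, 39, -3], [0, 0, 155], 8.5], [[34, 39, -3], [0, 0, 155], 8.5], [[34, 39, -3], [0, 0, 155], 8.5], [[34, 39, -3], [0, 0, 155], 8.5], [[34, 39, -3], [0, 0, 155], 8.5], [[34, 39, -3], [0, 0, 155], 8.5], [[34, 39, -3], [0, 0, 155], 8.5], [[34, 39, -3], [0, 0, 155], 8.5], [[34, 39, -3], [0, 0, 155], 8.5], [[34, 39, -3], [0, 0, 155], 8.5], [[34, 39, -3], [0, 0, 155], 8.5], [[34, 39, -3], [0, 0, 155], 8.5]]}}

```text
clock: 1.92
eef_pos: [0.5637, -0.1396, 0.2011]
tool_rot: [0.118, 0.993, -0.0, -0.0]
wrist_force: [-0.3, -0.5, 0.3]
opening: 0.994
grasp_force: 0.0
```

Request:
{"method": "send_rows", "body": {"moves": [[[0, 0, 0], [0, 0, 5.8], 8.5], [[0, 0, 0], [0, 0, 11.6], 8.5], [[0, 0, 0], [0, 0, 11.6], 8.5], [[0, 0, 0], [0, 0, 11.6], 8.5]]}}

```text
clock: 2.25
eef_pos: [0.5638, -0.1396, 0.2012]
tool_rot: [0.021, 1.0, -0.0, -0.0]
wrist_force: [0.0, 0.7, 1.0]
opening: 0.991
grasp_force: 0.0
```

Run:
```python
from h import *
s=bot.read_state();print(s["eef_pos"],s["tool_rot"],s["joint_pos"].round(2))
g=cam("wrist","w1.png");print(proj(g,[.564,-.139,.092]),proj(g,[.564,-.139,.006]),proj(g,[.652,-.142,.024]))
```

```text
[ 0.56376509 -0.1396152   0.20117748] [ 2.12506156e-02  9.99774177e-01 -2.71298114e-05 -7.79359450e-05] [-0.38  0.17  1.47 -0.    1.5  -1.9 ]
[316.43584739 233.23328761] [316.38400215 207.70825723] [317.22684563 298.8419029 ]
```

View pics/w1.png

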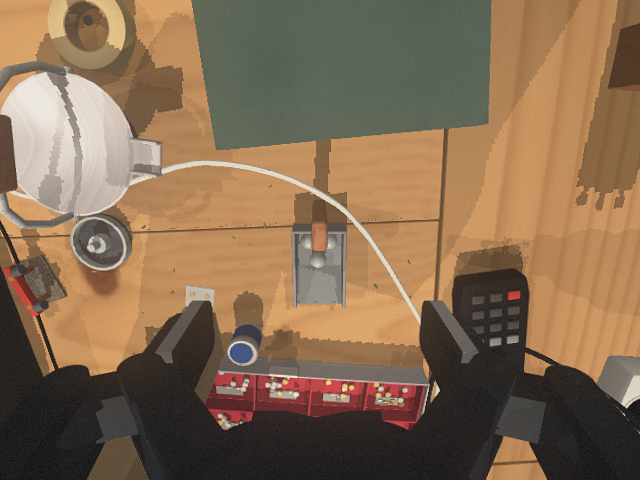

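The wrist view shows the handle top at about (319.5,234), 3 px right of the prediction, so the handle is 2 mm farther towards +y. The cup is aligned and all the balls are inside it.

Request:
{"method": "send_rows", "body": {"moves": [[[0, 0.2, -4], [0, 0, 0], 8.5], [[0, 0.2, -7], [0, 0, 0], 8.5], [[0, 0.2, -9.5], [0, 0, 0], 7], [[0, 0.2, -11.5], [0, 0, 0], 6], [[0, 0.2, -13], [0, 0, 0], 5], [[0, 0.2, -14], [0, 0, 0], 5], [[0, 0.2, -14.6], [0, 0, 0], 4], [[0, 0.2, -14.6], [0, 0, 0], 3], [[0, 0.2, -14.6], [0, 0, 0], 2], [[0, 0.2, -14.6], [0, 0, 0], 0.6], [[0, 0.2, -14.6], [0, 0, 0], 0.6], [[0, 0.2, -14.6], [0, 0, 0], 0.6], [[0, 0.2, -14.6], [0, 0, 0], 0.6], [[0, 0.2, -14.6], [0, 0, 0], 0.6], [[0, 0.2, -14.6], [0, 0, 0], 0.6], [[0, 0.2, -14.6], [0, 0, 0], 0.6]], "squeeze": 60}}

```text
clock: 3.63
eef_pos: [0.5643, -0.1378, 0.0564]
tool_rot: [0.02, 1.0, -0.0, 0.001]
wrist_force: [-1.1, 0.7, 7.2]
opening: 0.13
grasp_force: 59.0
```

Request:
{"method": "send_rows", "body": {"moves": [[[0, 0, 0.5], [0, 0, 0], 0.6], [[0, 0, 2], [0, 0, 0], 0.6], [[0, 0, 4], [0, 0, 0], 0.6], [[0, 0, 6.5], [0, 0, 0], 0.6], [[0, 0, 9], [0, 0, -2], 0.6], [[0, 0, 11.5], [0, 0, -6], 0.6], [[-0.3, -0.5, 13.5], [0, 0, -11], 0.6], [[-0.8, -1.2, 15], [0, 0, -17], 0.6], [[-1.3, -2, 15.5], [0, 0, -23], 0.6], [[-1.8, -3, 15.5], [0, 0, -30], 0.6], [[-2.3, -4, 15.5], [0, 0, -37], 0.6], [[-2.8, -5, 15.5], [0, 0, -44], 0.6], [[-3.3, -6, 15.5], [0, 0, -51], 0.6], [[-3.8, -7, 15.5], [0, 0, -58], 0.6], [[-4.3, -8, 15.5], [0, 0, -65], 0.6], [[-4.7, -8.8, 15.5], [0, 0, -72], 0.6], [[-5, -9.5, 15.5], [0, 0, -79], 0.6], [[-5.2, -10, 15.5], [0, 0, -85], 0.6], [[-5.3, -10.3, 15.5], [0, 0, -90], 0.6], [[-5.3, -10.3, 15.5], [0, 0, -94], 0.6]]}}

```text
clock: 5.3
eef_pos: [0.5104, -0.2412, 0.2106]
tool_rot: [0.746, 0.665, -0.0, -0.0]
wrist_force: [0.1, 0.1, -2.3]
opening: 0.134
grasp_force: 58.6
```

Request:
{"method": "send_rows", "body": {"moves": [[[0, 0, 0], [0, 0, -2.5], 0.6], [[0, 0, 0], [0, 0, -4], 0.6], [[0, 0, 0], [0, 0, -4], 0.6], [[0, 0, 0], [0, 0, -4], 0.6]]}}

```text
clock: 5.63
eef_pos: [0.5107, -0.2406, 0.2105]
tool_rot: [0.767, 0.641, 0.0, -0.0]
wrist_force: [-0.1, 0.3, -1.8]
opening: 0.133
grasp_force: 58.5
```

Run:
```python
from h import *
from scipy.spatial.transform import Rotation as Ro
s=bot.read_state();R=Ro.from_quat(s["tool_rot"]);p=s["eef_pos"];print(p,R.as_matrix()[:,0],s["joint_pos"].round(2),s["grasp_force"])
d=-R.as_matrix()[:,0];d[2]=0;d/=np.linalg.norm(d);cy=np.array([-d[1],d[0],0]);print("yaw",np.degrees(np.arctan2(d[1],d[0])),cy)
E0=np.array([.4986,-.3133,.072])
for th in (10,20,25,30,35,40,45,50):
    t=np.radians(th);c,sn=np.cos(t),np.sin(t)
    T=E0+(-.090*c+.0324*sn)*d+[0,0,.090*sn+.0324*c]
    print(th,((T-p)*100).round(2),(th*cy).round(1))
g=cam("side","s2.png");t=cam("top","t2.png")
a=g["frame"][150:400,180:430];b=t["frame"][130:330,240:460]
cv2.imwrite("pics/m2.png",np.hstack([cv2.resize(a,(400,400)),cv2.resize(b,(400,400))])[:,:,::-1])
```

```text
[ 0.51072345 -0.24055822  0.21051341] [1.77083133e-01 9.84195897e-01 1.73063013e-05] [-0.58  0.14  1.5   0.    1.51 -0.4 ] 58.547433614730835
yaw -100.19990640933196 [ 0.9841959  -0.17708313  0.        ]
10 [ 0.26  0.9  -9.1 ] [ 9.8 -1.8  0. ]
20 [ 0.09 -0.04 -7.73] [19.7 -3.5  0. ]
25 [-0.01 -0.59 -7.11] [24.6 -4.4  0. ]
30 [-0.12 -1.2  -6.55] [29.5 -5.3  0. ]
35 [-0.24 -1.85 -6.04] [34.4 -6.2  0. ]
40 [-0.36 -2.54 -5.58] [39.4 -7.1  0. ]
45 [-0.49 -3.27 -5.2 ] [44.3 -8.   0. ]
50 [-0.63 -4.02 -4.87] [49.2 -8.9  0. ]
```

View pics/m2.png

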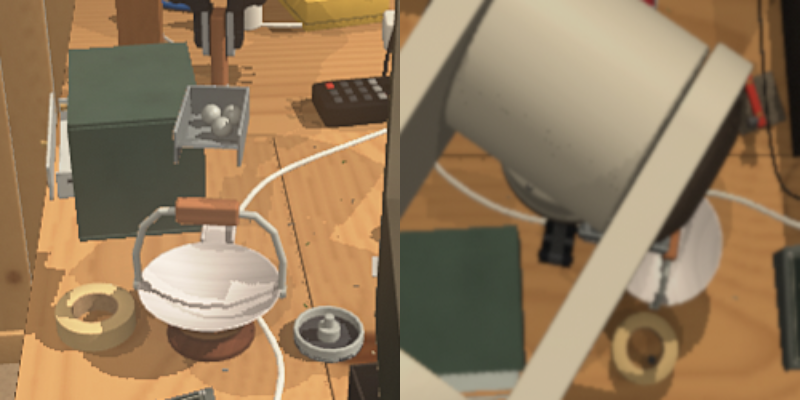

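The cup is over the lip side of the plate, lined up (mouth centre at about u 212, lip at 218), and the three balls are inside. Next I tip it.

Request:
{"method": "send_rows", "body": {"moves": [[[0, 0, 0], [2, -0.4, 0], 0.6], [[0, 0, -0.5], [5.9, -1.1, 0], 0.6], [[0.1, 0, -1], [10.8, -1.9, 0], 0.6], [[0.1, 0, -2], [15.7, -2.8, 0], 0.6], [[0.1, 0, -3.5], [18.7, -3.4, 0], 0.6], [[0.1, 0, -5], [19.7, -3.5, 0], 0.6], [[0.1, 0, -6.3], [19.7, -3.5, 0], 0.6], [[0.1, 0, -7.2], [19.7, -3.5, 0], 0.6], [[0.1, 0, -7.7], [19.7, -3.5, 0], 0.6], [[0.1, 0, -7.7], [19.7, -3.5, 0], 0.6], [[0.05, -0.2, -7.5], [21.7, -3.9, 0], 0.6], [[0, -0.4, -7.3], [23.1, -4.2, 0], 0.6], [[0, -0.6, -7.1], [24.6, -4.4, 0], 0.6], [[0, -0.75, -7], [25.8, -4.6, 0], 0.6], [[0, -0.9, -6.8], [27.1, -4.9, 0], 0.6], [[-0.1, -1.05, -6.7], [28.3, -5.1, 0], 0.6], [[-0.1, -1.2, -6.55], [29.5, -5.3, 0], 0.6], [[-0.15, -1.35, -6.4], [30.7, -5.5, 0], 0.6], [[-0.2, -1.5, -6.3], [32, -5.7, 0], 0.6], [[-0.2, -1.7, -6.2], [33.2, -6, 0], 0.6]]}}

```text
clock: 7.4
eef_pos: [0.5087, -0.2578, 0.1484]
tool_rot: [0.734, 0.613, 0.223, -0.187]
wrist_force: [0.3, -0.4, -2.3]
opening: 0.131
grasp_force: 58.7
```

Run:
```python
from h import *
from scipy.spatial.transform import Rotation as Ro
s=bot.read_state();R=Ro.from_quat(s["tool_rot"]).as_matrix();p=s["eef_pos"];print(p,R[:,2],s["joint_pos"].round(2),s["wrist_force"])
print("edge",p-.090*R[:,0]+.0324*R[:,2], "tilt",np.degrees(np.arccos(-R[2,2])))
g=cam("side","s3.png")
cv2.imwrite("pics/m3.png",cv2.resize(g["frame"][170:380,230:410],None,fx=2.8,fy=2.8)[:,:,::-1])
```

```text
[ 0.50871097 -0.25781479  0.14835921] [ 0.09895786  0.54837677 -0.8303555 ] [-0.86  0.37  1.44  0.45  1.71 -0.7 ] [ 0.31621936 -0.36870129 -2.30530835]
edge [ 0.49860813 -0.31358472  0.07130464] tilt 33.86472582307817
```

View pics/m3.png

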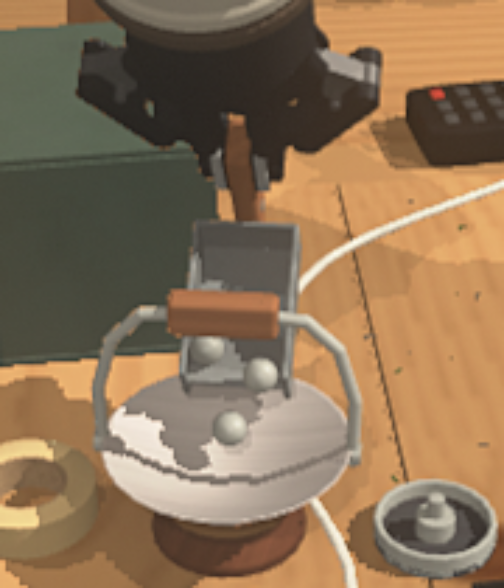

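One ball is already in the plate (at 230,428) and two are at the mouth edge. I continue to 46°.

Request:
{"method": "send_rows", "body": {"moves": [[[0, -0.2, 0.15], [1.3, -0.2, 0], 0.6], [[-0.05, -0.35, 0.25], [2.6, -0.5, 0], 0.6], [[-0.1, -0.5, 0.35], [3.9, -0.7, 0], 0.6], [[-0.15, -0.7, 0.5], [5.2, -0.9, 0], 0.6], [[-0.15, -0.9, 0.6], [6.5, -1.2, 0], 0.6], [[-0.2, -1.1, 0.7], [7.8, -1.4, 0], 0.6], [[-0.25, -1.3, 0.8], [9.1, -1.6, 0], 0.6], [[-0.3, -1.5, 0.9], [10.4, -1.9, 0], 0.6], [[-0.3, -1.7, 1], [12, -2.1, 0], 0.6], [[-0.3, -1.7, 1], [12, -2.1, 0], 0.6], [[-0.3, -1.7, 1], [12, -2.1, 0], 0.6], [[-0.3, -1.7, 1], [12, -2.1, 0], 0.6], [[-0.3, -1.7, 1], [12, -2.1, 0], 0.6]]}}

```text
clock: 8.53
eef_pos: [0.5059, -0.2744, 0.1584]
tool_rot: [0.707, 0.59, 0.299, -0.25]
wrist_force: [0.3, 0.2, -2.2]
opening: 0.127
grasp_force: 58.7
```

Run:
```python
from h import *
g=cam("side","s4.png")
cv2.imwrite("pics/m4.png",cv2.resize(g["frame"][220:360,230:410],None,fx=2,fy=2)[:,:,::-1])
```

```text
(no output)
```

View pics/m4.png

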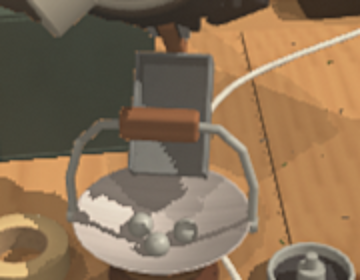

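All three balls lie in the plate's middle and the cup is empty. I take the cup back to its place.

Request:
{"method": "send_rows", "body": {"moves": [[[0, 0.3, 1.5], [0, 0, 0], 0.6], [[0.1, 0.8, 3.5], [-3, 0.5, 0], 0.6], [[0.2, 1.5, 5.2], [-8, 1.4, 0], 0.6], [[0.3, 2.2, 5.2], [-14, 2.5, 0], 0.6], [[0.4, 2.8, 5.2], [-20, 3.6, 0], 0.6], [[0.5, 3.4, 5.2], [-26, 4.7, 0], 0.6], [[0.5, 3.4, 5.2], [-32, 5.7, 0], 0.6], [[0.5, 3.4, 5.2], [-38, 6.8, 0], 0.6], [[0.5, 3.4, 5.2], [-43, 7.7, 0], 0.6], [[0.5, 3.4, 5.2], [-45.2, 8.1, 0], 0.6], [[0.5, 3.4, 5.2], [-45.2, 8.1, 0], 0.6], [[0.5, 3.4, 5.2], [-45.2, 8.1, 0], 0.6]]}}

```text
clock: 9.58
eef_pos: [0.511, -0.2396, 0.2114]
tool_rot: [0.767, 0.641, 0.001, 0.0]
wrist_force: [0.0, 0.2, -1.2]
opening: 0.132
grasp_force: 58.6
```

Request:
{"method": "send_rows", "body": {"moves": [[[0.2, 0.3, 0], [0, 0, 7], 0.6], [[0.5, 1, 0], [0, 0, 14], 0.6], [[1, 2, 0], [0, 0, 21], 0.6], [[1.5, 3, 0], [0, 0, 28], 0.6], [[2, 4, 0], [0, 0, 35], 0.6], [[2.5, 5, 0], [0, 0, 42], 0.6], [[3, 6, 0], [0, 0, 49], 0.6], [[3.5, 7, 0], [0, 0, 56], 0.6], [[4, 8, 0], [0, 0, 63], 0.6], [[4.5, 9, 0], [0, 0, 70], 0.6], [[5, 10, 0], [0, 0, 77], 0.6], [[5.3, 10.3, 0], [0, 0, 84], 0.6], [[5.3, 10.3, 0], [0, 0, 91], 0.6], [[5.3, 10.3, 0], [0, 0, 98], 0.6], [[5.3, 10.3, 0], [0, 0, 98], 0.6], [[5.3, 10.3, 0], [0, 0, 98], 0.6]]}}

```text
clock: 10.92
eef_pos: [0.5637, -0.1382, 0.2103]
tool_rot: [0.022, 1.0, 0.001, -0.0]
wrist_force: [-0.4, 0.4, -1.6]
opening: 0.132
grasp_force: 58.7
```

Run:
```python
from h import *
s=bot.read_state();print(s["eef_pos"],s["tool_rot"],s["wrist_force"])
```

```text
[ 0.56366256 -0.1381688   0.21031282] [ 2.24161862e-02  9.99748470e-01  6.99902943e-04 -1.45871739e-04] [-0.38866242  0.38429974 -1.55051943]
```

Request:
{"method": "send_rows", "body": {"moves": [[[0, 0, -2], [0, 0, 0], 0.6], [[0, 0, -4.5], [0, 0, 0], 0.6], [[0, 0, -7], [0, 0, 0], 0.6], [[0, 0, -9.5], [0, 0, 0], 0.6], [[0, 0, -11.5], [0, 0, 0], 0.6], [[0, 0, -13], [0, 0, 0], 0.6], [[0, 0, -14], [0, 0, 0], 0.6], [[0, 0, -14.7], [0, 0, 0], 0.6], [[0, 0, -15.1], [0, 0, 0], 0.6], [[0, 0, -15.4], [0, 0, 0], 0.6], [[0, 0, -15.4], [0, 0, 0], 0.6], [[0, 0, -15.4], [0, 0, 0], 0.6]]}}

```text
clock: 11.92
eef_pos: [0.5642, -0.1378, 0.057]
tool_rot: [0.02, 1.0, -0.0, 0.001]
wrist_force: [0.5, -0.1, -0.6]
opening: 0.135
grasp_force: 58.8
```

Request:
{"method": "send_rows", "body": {"moves": [[[0, 0, -0.06], [0, 0, 0], 0.6], [[0, 0, -0.06], [0, 0, 0], 0.6], [[0, 0, -0.06], [0, 0, 0], 1.5], [[0, 0, -0.06], [0, 0, 0], 2], [[0, 0, -0.06], [0, 0, 0], 3], [[0, 0, -0.06], [0, 0, 0], 4], [[0, 0, -0.06], [0, 0, 0], 4], [[0, 0, 1], [0, 0, 0], 5], [[0, 0, 3], [0, 0, 0], 5], [[0, 0, 6], [0, 0, 0], 5], [[0, 0, 10], [0, 0, 0], 5], [[0, 0, 14], [0, 0, 0], 5], [[0, 0, 15], [0, 0, 0], 5], [[0, 0, 15], [0, 0, 0], 5]]}}

```text
clock: 13.08
eef_pos: [0.5649, -0.138, 0.211]
tool_rot: [0.02, 1.0, -0.001, 0.003]
wrist_force: [1.5, 0.7, -0.7]
opening: 0.585
grasp_force: 0.0
```

Run:
```python
from h import *
s=bot.read_state();print(s["eef_pos"],s["tool_rot"],s["wrist_force"],s["opening"])
g=cam("side","s5.png");T=cam("top","t5.png");o=cv2.imread("pics/side0.png")[:,:,::-1]
d=np.abs(g["frame"].astype(int)-o).max(2)>40
for n,(x0,y0,x1,y1) in dict(cup=(338,220,412,282),grip=(285,270,335,295),bail=(262,270,360,320),tape=(212,322,268,370)).items(): print(n,d[y0:y1,x0:x1].mean().round(3))
```

```text
[ 0.56491594 -0.13804333  0.21102208] [ 0.01981263  0.99979844 -0.00109477  0.0030547 ] [ 1.50845959  0.67563834 -0.66517579] 0.5853667005809662
cup 0.016
grip 0.002
bail 0.035
tape 0.002
```

Request:
{"method": "send_rows", "body": {"moves": [[[-1, -3, 0], [0, 0, -2], 6], [[-2, -6, 0], [0, 0, -4], 6], [[-3.5, -10, 0], [0, 0, -6], 6], [[-5, -14, 0], [0, 0, -7.2], 6], [[-6.5, -18, 0], [0, 0, -7.2], 6], [[-7, -20, 0], [0, 0, -7.2], 6], [[-7, -20, 0], [0, 0, -7.2], 6], [[-7, -20, 0], [0, 0, -7.2], 6]]}}

```text
clock: 13.85
eef_pos: [0.4928, -0.3384, 0.2047]
tool_rot: [0.084, 0.996, 0.001, -0.001]
wrist_force: [-0.3, 0.3, 0.6]
opening: 0.701
grasp_force: 0.0
```

Run:
```python
from h import *
s=bot.read_state();print(s["eef_pos"],s["tool_rot"])
g=cam("wrist","w6.png");print(proj(g,[.4945,-.338,.133]),proj(g,[.4945,-.338,.124]))
h=cv2.cvtColor(g["frame"],cv2.COLOR_RGB2HSV);y0,x0=150,230;h=h[y0:300,x0:410]
m=((h[...,0]<12)&(h[...,1]>110)&(h[...,2]>60)).astype(np.uint8)
n,l,st,c=cv2.connectedComponentsWithStats(m);i=1+st[1:,4].argmax()
r=cv2.minAreaRect(np.argwhere(l==i)[:,::-1].astype(np.float32));b=cv2.boxPoints(r)+[x0,y0];print(r,b)
for p in b: print(plane(g,p,.133))
print("c",plane(g,b.mean(0),.133))
```

```text
[ 0.49281663 -0.33842784  0.20465585] [ 8.37341290e-02  9.96487217e-01  8.62498839e-04 -1.03801768e-03]
[316.22844114 252.54176016] [316.20700751 247.96424518]
((89.0, 100.5), (67.0, 20.0), 90.0) [[309. 217.]
 [329. 217.]
 [329. 284.]
 [309. 284.]]
[ 0.47084829 -0.33849151  0.133     ]
[ 0.47292189 -0.32633783  0.133     ]
[ 0.51741949 -0.33343154  0.133     ]
[ 0.51521141 -0.34632178  0.133     ]
c [ 0.49344209 -0.33603632  0.133     ]
```

View pics/w6.png

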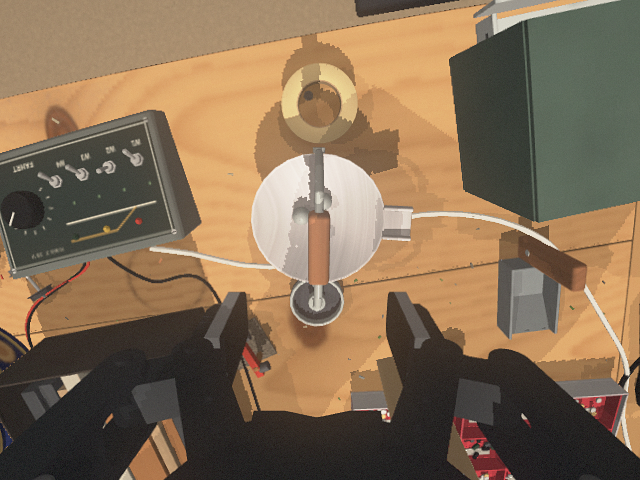

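The wrist view shows all the balls in the plate and the grip centred at (319,250), aligned with the tool. The wrist cast gives (0.4934,-0.336) and the two-view measurement gave (0.495,-0.338), so I use (0.494,-0.337).

Request:
{"method": "send_rows", "body": {"moves": [[[0, 0.1, -2], [0, 0, 0], 5], [[0, 0.1, -4], [0, 0, 0], 5], [[0, 0.1, -6], [0, 0, 0], 5], [[0, 0.1, -7.5], [0, 0, 0], 5], [[0, 0.1, -8.7], [0, 0, 0], 4.5], [[0, 0.1, -9.5], [0, 0, 0], 4], [[0, 0.1, -10], [0, 0, 0], 3.5], [[0, 0.1, -10], [0, 0, 0], 3], [[0, 0.1, -10], [0, 0, 0], 2.5], [[0, 0.1, -10], [0, 0, 0], 2.2], [[0, 0.1, -10], [0, 0, 0], 2]]}}

```text
clock: 14.82
eef_pos: [0.494, -0.3369, 0.1071]
tool_rot: [0.083, 0.997, -0.0, 0.0]
wrist_force: [-0.5, 0.1, 0.5]
opening: 0.234
grasp_force: 0.0
```

Request:
{"method": "send_rows", "body": {"moves": [[[0, 0, 0], [0, 0, 0], 1.8], [[0, 0, 0], [0, 0, 0], 1.7], [[0, 0, 0], [0, 0, 0], 1.6], [[0, 0, 0], [0, 0, 0], 1.5], [[0, 0, 0], [0, 0, 0], 1.4], [[0, 0, 0], [0, 0, 0], 1.3], [[0, 0, 0], [0, 0, 0], 1], [[0, 0, 0], [0, 0, 0], 0.8], [[0, 0, 0], [0, 0, 0], 0.8], [[0, 0, 0], [0, 0, 0], 0.8]], "squeeze": 80}}

```text
clock: 15.65
eef_pos: [0.4939, -0.3368, 0.1065]
tool_rot: [0.083, 0.997, -0.0, 0.0]
wrist_force: [-0.8, -1.8, 5.8]
opening: 0.148
grasp_force: 78.7
```

Run:
```python
from h import *
s=bot.read_state();print(s["eef_pos"],s["tool_rot"],s["wrist_force"],s["torque"],s["joint_pos"].round(2))
```

```text
[ 0.49389075 -0.33683054  0.10654871] [ 8.25566749e-02  9.96586329e-01 -2.11044651e-04  2.01004874e-04] [-0.78771756 -1.82686691  5.82950532] [-0.35084959  0.03725333 -0.03687143] [-0.73  0.27  1.55 -0.    1.32 -2.13]
```

Request:
{"method": "send_rows", "body": {"moves": [[[0, 0, 0.05], [0, 0, 0], 0.8], [[0, 0, 0.15], [0, 0, 0], 0.8], [[0, 0, 0.3], [0, 0, 0], 0.8], [[0, 0, 0.5], [0, 0, 0], 0.8], [[0, 0, 0.8], [0, 0, 0], 0.8], [[0, 0, 1.1], [0, 0, 0], 0.8], [[0, 0, 1.5], [0, 0, 0], 0.8], [[0, 0, 1.9], [0, 0, 0], 0.8], [[0, 0, 2.3], [0, 0, 0], 0.8], [[0, 0, 2.7], [0, 0, 0], 0.8], [[0, 0, 3.1], [0, 0, 0], 0.8], [[0, 0, 3.5], [0, 0, 0], 0.8], [[0, 0, 3.9], [0, 0, 0], 0.8], [[0, 0, 4.2], [0, 0, 0], 0.8], [[0, 0, 4.5], [0, 0, 0], 0.8], [[0, 0, 4.7], [0, 0, 0], 0.8], [[0, 0, 4.9], [0, 0, 0], 0.8], [[0, 0, 5], [0, 0, 0], 0.8], [[0, 0, 5], [0, 0, 0], 0.8], [[0, 0, 5], [0, 0, 0], 0.8]]}}

```text
clock: 17.32
eef_pos: [0.4937, -0.3366, 0.1562]
tool_rot: [0.083, 0.997, 0.0, -0.0]
wrist_force: [-0.0, 0.6, -2.8]
opening: 0.148
grasp_force: 77.9
```

Run:
```python
from h import *
s=bot.read_state();print(s["eef_pos"],s["tool_rot"],s["wrist_force"],s["torque"])
g=cam("side","s7.png");cv2.imwrite("pics/m7.png",cv2.resize(g["frame"][190:380,200:430],None,fx=2.2,fy=2.2)[:,:,::-1])
```

```text
[ 0.49374409 -0.33661652  0.15618836] [ 8.25562998e-02  9.96586399e-01  4.82221225e-05 -6.24971868e-05] [-0.04705304  0.63495173 -2.81146876] [ 0.02548629 -0.04822845  0.01516197]
```

View pics/m7.png

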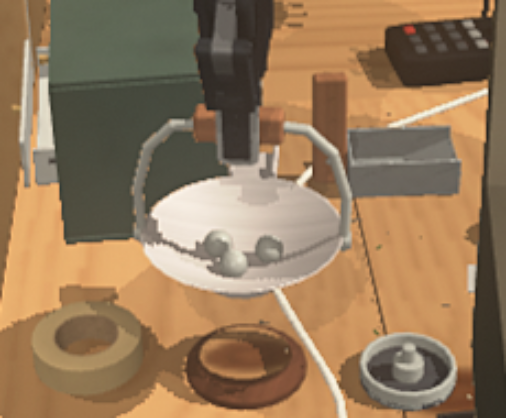

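The plate is 5 cm up and level, with the balls together in its middle and the cup standing upright (its handle at about u 330). Now the quarter turn towards the race, slowly.

Request:
{"method": "send_rows", "body": {"moves": [[[0, 0, 0], [0, 0, -0.3], 0.8], [[0, 0, 0], [0, 0, -1], 0.8], [[0, 0, 0], [0, 0, -2], 0.8], [[0, 0, 0], [0, 0, -3.3], 0.8], [[0, 0, 0], [0, 0, -5], 0.8], [[0, 0, 0], [0, 0, -7], 0.8], [[0, 0, 0], [0, 0, -9], 0.8], [[0, 0, 0], [0, 0, -11], 0.8], [[0, 0, 0], [0, 0, -13], 0.8], [[0, 0, 0], [0, 0, -15], 0.8], [[0, 0, 0], [0, 0, -17], 0.8], [[0, 0, 0], [0, 0, -19], 0.8], [[0, 0, 0], [0, 0, -21], 0.8], [[0, 0, 0], [0, 0, -23], 0.8], [[0, 0, 0], [0, 0, -25], 0.8], [[0, 0, 0], [0, 0, -27], 0.8], [[0, 0, 0], [0, 0, -29], 0.8], [[0, 0, 0], [0, 0, -31], 0.8], [[0, 0, 0], [0, 0, -33], 0.8], [[0, 0, 0], [0, 0, -35], 0.8]]}}

```text
clock: 19.03
eef_pos: [0.4938, -0.3366, 0.1563]
tool_rot: [0.38, 0.925, 0.0, -0.0]
wrist_force: [0.2, 0.5, -2.6]
opening: 0.151
grasp_force: 77.9
```

Request:
{"method": "send_rows", "body": {"moves": [[[0, 0, 0], [0, 0, -2], 0.8], [[0, 0, 0], [0, 0, -4], 0.8], [[0, 0, 0], [0, 0, -6], 0.8], [[0, 0, 0], [0, 0, -8], 0.8], [[0, 0, 0], [0, 0, -10], 0.8], [[0, 0, 0], [0, 0, -12], 0.8], [[0, 0, 0], [0, 0, -14], 0.8], [[0, 0, 0], [0, 0, -16], 0.8], [[0, 0, 0], [0, 0, -18], 0.8], [[0, 0, 0], [0, 0, -20], 0.8], [[0, 0, 0], [0, 0, -22], 0.8], [[0, 0, 0], [0, 0, -24], 0.8], [[0, 0, 0], [0, 0, -26], 0.8], [[0, 0, 0], [0, 0, -28], 0.8], [[0, 0, 0], [0, 0, -30], 0.8], [[0, 0, 0], [0, 0, -32], 0.8], [[0, 0, 0], [0, 0, -34], 0.8], [[0, 0, 0], [0, 0, -36], 0.8], [[0, 0, 0], [0, 0, -38], 0.8], [[0, 0, 0], [0, 0, -40], 0.8]]}}

```text
clock: 20.7
eef_pos: [0.4938, -0.3366, 0.1562]
tool_rot: [0.673, 0.739, 0.0, -0.0]
wrist_force: [-0.6, -0.1, -3.5]
opening: 0.144
grasp_force: 77.9
```

Request:
{"method": "send_rows", "body": {"moves": [[[0, 0, 0], [0, 0, -2], 0.8], [[0, 0, 0], [0, 0, -4], 0.8], [[0, 0, 0], [0, 0, -6], 0.8], [[0, 0, 0], [0, 0, -8], 0.8], [[0, 0, 0], [0, 0, -10], 0.8], [[0, 0, 0], [0, 0, -11.7], 0.8], [[0, 0, 0], [0, 0, -13], 0.8], [[0, 0, 0], [0, 0, -14], 0.8], [[0, 0, 0], [0, 0, -14.7], 0.8], [[0, 0, 0], [0, 0, -15], 0.8], [[0, 0, 0], [0, 0, -15], 0.8], [[0, 0, 0], [0, 0, -15], 0.8], [[0, 0, 0], [0, 0, -15], 0.8], [[0, 0, 0], [0, 0, -15], 0.8], [[0, 0, 0], [0, 0, -15], 0.8], [[0, 0, 0], [0, 0, -15], 0.8]]}}

```text
clock: 22.03
eef_pos: [0.4938, -0.3366, 0.1563]
tool_rot: [0.763, 0.646, 0.0, 0.0]
wrist_force: [0.3, 0.7, -2.7]
opening: 0.148
grasp_force: 77.9
```

Run:
```python
from h import *
from scipy.spatial.transform import Rotation as Ro
s=bot.read_state();R=Ro.from_quat(s["tool_rot"]).as_matrix();print(s["eef_pos"],"dish yaw",np.degrees(np.arctan2(R[1,0],R[0,0]))-90,R[:,2],s["wrist_force"],s["joint_pos"].round(2),np.abs(s["joint_velocities"]).max(),s["grasp_force"])
g=cam("wrist","w8.png");S=cam("side","s8.png")
print("exp",*[proj(g,X).round(1) for X in([.4945+.077*.986,-.3375-.077*.165,.108],[.588,-.353,.018],[.4945,-.3375,.094])])
# bright lip/race and balls: circles in side view
gray=cv2.cvtColor(S["frame"],cv2.COLOR_RGB2GRAY)
c=cv2.HoughCircles(cv2.resize(gray[270:330,255:365],None,fx=4,fy=4,interpolation=cv2.INTER_CUBIC),cv2.HOUGH_GRADIENT,1.2,18,param1=80,param2=18,minRadius=10,maxRadius=22)
if c is not None:
  for u,v,r in c[0][:8]: print("ball?",plane(S,(255+u/4,270+v/4),.094).round(3),r/4)
print("exp mid side",proj(S,[.4945,-.3375,.094]),"lip side",proj(S,[.4945+.077*.986,-.3375-.077*.165,.108]))
```

```text
[ 0.49379783 -0.33661636  0.15626253] dish yaw -9.467555652540412 [ 6.56048669e-05  2.24725924e-05 -9.99999998e-01] [ 0.25663758  0.72809742 -2.70026506] [-0.73  0.23  1.49  0.    1.42 -0.56] 0.001970593413820462 77.94804096221924
exp [450.4 267.1] [432.9 225.6] [316.9 258.7]
ball? [ 0.483 -0.329  0.094] 4.66
ball? [ 0.558 -0.304  0.094] 4.66
ball? [ 0.519 -0.377  0.094] 4.6000004
exp mid side [309.5212389  301.83085536] lip side [372.60737353 295.11581562]
```

Run:
```python
from h import *
for n in("side","wrist"):
    g=cam(n);c=proj(g,[.4945,-.3375,.094]);f=g["frame"];h=cv2.cvtColor(f,cv2.COLOR_RGB2HSV)
    k=40 if n=="side" else 60
    x0,y0=int(c[0])-k,int(c[1])-k//2-5;w=f[y0:y0+k+10,x0:x0+2*k]
    rb=w[...,0].astype(int)-w[...,2]          # warmth: plate warm, balls neutral
    m=((rb<8)&(w.max(2)>110)).astype(np.uint8)
    N,l,st,ce=cv2.connectedComponentsWithStats(m)
    print(n,"mid",c.round(0),"corner",x0,y0,"plate warmth",np.median(rb))
    for i in range(1,N):
        if st[i,4]>=12: print("  blob",(ce[i]+[x0,y0]).round(1),st[i,2:5],plane(g,ce[i]+[x0,y0],.094).round(3))
```

```text
side mid [310. 302.] corner 269 276 plate warmth 28.0
wrist mid [317. 259.] corner 256 223 plate warmth 19.0
```

Run:
```python
from h import *
a=cv2.imread("pics/s7.png")[:,:,::-1];b=cv2.imread("pics/s8.png")[:,:,::-1]
for p in[(299,300),(305,309),(322,303),(310,292),(285,300),(335,295)]: print(p,a[p[1],p[0]],a[p[1]-3,p[0]],a[p[1]+3,p[0]])
t=a[303:316,299:313].copy()
for n,im in(("s7",a),("s8",b)):
    r=cv2.matchTemplate(im[270:340,255:365].copy(),t,cv2.TM_CCOEFF_NORMED)
    for _ in range(5):
        _,v,_,q=cv2.minMaxLoc(r);print(n,round(v,2),q[0]+255+7,q[1]+270+6.5);cv2.circle(r,q,6,-1,-1)
```

```text
(299, 300) [144 139 125] [214 208 188] [132 125 114]
(305, 309) [198 192 175] [197 190 172] [158 151 137]
(322, 303) [175 170 156] [137 130 117] [143 137 123]
(310, 292) [221 206 189] [226 213 197] [227 216 199]
(285, 300) [238 227 213] [240 228 216] [205 188 172]
(335, 295) [185 169 156] [179 166 151] [177 162 149]
s7 1.0 306 309.5
s7 0.72 272 290.5
s7 0.69 279 333.5
s7 0.65 276 295.5
s7 0.6 269 308.5
s8 0.74 271 289.5
s8 0.72 317 296.5
s8 0.7 279 330.5
s8 0.68 310 309.5
s8 0.61 309 322.5
```

Run:
```python
from h import *
for n,z in(("s7",.094),("s8",.094)):
    im=cv2.imread(f"pics/{n}.png")[:,:,::-1].astype(float);g=cam("side")
    w=cv2.GaussianBlur(im,(3,3),0)[275:335,260:362]
    m=(((w[...,0]-w[...,1])/w[...,0]<.048)&(w[...,0]>90)).astype(np.uint8)
    N,l,st,ce=cv2.connectedComponentsWithStats(m)
    for i in range(1,N):
        if st[i,4]>20: print(n,(ce[i]+[260,275]).round(1),st[i,:5]+[260,275,0,0,0],plane(g,ce[i]+[260,275],z).round(3))
s=bot.read_state();print(s["eef_pos"],s["wrist_force"])
```

```text
s7 [262.4 285.1] [260 275   6  23  56] [ 0.436 -0.295  0.094]
s7 [285.9 286.8] [270 275  33  27 542] [ 0.466 -0.302  0.094]
s7 [357.1 286.8] [355 275   7  28  73] [ 0.557 -0.31   0.094]
s7 [303.1 304.3] [294 294  18  21 170] [ 0.486 -0.342  0.094]
s7 [322.2 302.3] [318 298   9  10  62] [ 0.51  -0.34   0.094]
s7 [277.9 308.7] [267 302  27  15 152] [ 0.455 -0.348  0.094]
s8 [290. 296.] [ 266  275   50   54 1187] [ 0.471 -0.323  0.094]
s8 [315.1 295. ] [310 290  11  11  84] [ 0.502 -0.324  0.094]
[ 0.4937826  -0.33659652  0.1562772 ] [ 0.56873922 -0.20316084 -3.4158761 ]
```

Request:
{"method": "send_rows", "body": {"moves": [[[0, 0, 0], [0, 0, 0], 0.8], [[0, 0, 0], [0, 0, 0], 0.8], [[0, 0, 0], [0, 0, 0], 0.8], [[0, 0, 0], [0, 0, 0], 0.8], [[0, 0, 0], [0, 0, 0], 0.8], [[0, 0, 0], [0, 0, 0], 0.8], [[0, 0, 0], [0, 0, 0], 0.8], [[0, 0, 0], [0, 0, 0], 0.8], [[0, 0, 0], [0, 0, 0], 0.8], [[0, 0, 0], [0, 0, 0], 0.8], [[0, 0, 0], [0, 0, 0], 0.8], [[0, 0, 0], [0, 0, 0], 0.8]]}}

```text
clock: 23.33
eef_pos: [0.4938, -0.3367, 0.1563]
tool_rot: [0.763, 0.646, 0.0, 0.0]
wrist_force: [-1.0, -0.2, -2.8]
opening: 0.149
grasp_force: 77.9
```

```bash
python3 -c "
from plant import bot
print(bot.sign_off())"
```

```text
the job is handed in; nothing more can be done
None
```

Handed in at about 23 s: balls poured, cup back upright in its place, plate held still and level 5 cm above the stand with its lip at the race; after the turn the balls were checked only by the steady weight and one clear sighting.

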